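# Unscrew the pressing jig's cover and hang it up

### The job

Uncover the foil tile in the pressing jig: turn its two wing thumbscrews anticlockwise (seen from above), one after the other, each as far as it goes, then lift the cover plate off by its arched handle and hang it by that handle on the double hook, leaving it hanging still. Do not disturb the glue bottle or the wax tin.

Things in the scene. Friction and masses are not known exactly. Their poses are not given: they have to be found in the camera images.
- jig: pressing jig, fixed wooden block 144 x 184 x 36 mm; origin at the centre of its underside on the table, x along its short side, y along its long side, z up. The cover lies in a seat 32 mm above the table, in a lip 36 mm high with 2 mm play all round, over the foil tile. Screw a stands at (35, 62), screw b at (-35, -62) mm in this frame.
- screw_a_wing (a point): brass wing thumbscrew a: point on its upright axis, 49 mm above the table. The wing is a bar 48 mm long (24 each side of the axis), 8 thick, from 40 to 58 mm above the table; round boss 11 mm wide on the axis, up to 63 mm. The frame turns with the wing: x along the half that, while locked, points away from the cover's handle; z up.
- screw_a (a joint): angle of screw a, rad, anticlockwise from above. 0 to 0.4 at the start: the wing lies across its notch and locks the cover down. Stop at 1.57 = fully loosened, wing along its notch. Stiff by friction only (0.04 N m, about 2 N at the wing's end): stays where left; can be pushed round with the fingertips.
- screw_b_wing (a point): brass wing thumbscrew b: point on its upright axis, 49 mm above the table. The wing is a bar 48 mm long (24 each side of the axis), 8 thick, from 40 to 58 mm above the table; round boss 11 mm wide on the axis, up to 63 mm. The frame turns with the wing: x along the half that, while locked, points away from the cover's handle; z up.
- screw_b (a joint): angle of screw b, rad, anticlockwise from above. 0 to 0.4 at the start: the wing lies across its notch and locks the cover down. Stop at 1.57 = fully loosened, wing along its notch. Stiff by friction only (0.04 N m, about 2 N at the wing's end): stays where left; can be pushed round with the fingertips.
- handle (a point): centre of the top bar of the cover's arched handle; x across the bar, y along it, z up. Round bar 9 mm thick, straight for 78 mm; legs 87 mm apart clear. It stands over the plate's centre: plate top 50 mm and underside 55 mm below this point, which is 87 mm above the table while the cover lies on the jig.
- seat (a point): where the centre of the handle's bar rests when hung: 143 mm above the table, midway between the two prongs. x points from the prongs' open tips back to their post, y across, z up. The prongs are round, 7 mm thick, 27 mm either side (47 mm clear between); for 12 mm each way in x their axis is level, 8 mm below this point, then slopes up both ways.
- glue_bottle: brown dropper bottle, 34 x 34 x 102 mm, loose, origin at the centre of its underside; a bystander behind the work
- wax_tin: round tin 62 mm wide, 35 mm tall, loose, origin at the centre of its underside; a bystander on the robot's side of the work
- cover: aluminium cover plate 120 (x) x 160 (y) x 5 mm, with handle 0.18 to 0.35 kg; origin at the centre of its underside, z up. Two open notches, 19 mm wide, 47 deep, run in from its 120 mm ends near opposite corners and take the screws. With both screws loosened it lifts straight up; clear of the screws after 32 mm.
- stand: fixed stand of the double hook, origin on the table straight below seat, same axes. Post 30 mm wide, front face at x = 88 mm; prongs rise to it, nothing is higher than 160 mm above the table; flat foot 6 mm high, x = -35 to 125, y = -60 to 60 mm.
- tips (a point): midway between the two prong tips of the double hook, same axes as seat, 28 mm before and 8 mm above it; the tips' highest metal is 3.5 mm above this point. As the plate hangs under the bar, the bar comes in over the tips with the plate below the prongs (bar 17 to 37 mm above seat), then back over the seat, then down.
Not all that is in view belongs to the job. Of the things that look like the cover, the larger one is meant.

How it is judged:
On the way, in this order (a step that is already met when the one before it is completed fails the run):
1. one thumbscrew is turned to its loosened end, the cover still lying on the jig (value of joint any of screw_a, screw_b above 1.35 rad and z of handle in the frame of jig below 0.095 m), for 0.1 s.
2. both thumbscrews are turned to their loosened end, the cover still lying on the jig (value of joint each of screw_a, screw_b above 1.35 rad and z of handle in the frame of jig below 0.095 m), for 0.1 s.
3. the cover is lifted clear of the screws (z of handle in the frame of jig above 0.12 m), for 0.1 s.
At the end, for the whole second after the job is handed in: the cover hangs at rest by its handle on both prongs of the double hook (handle bar within 25 mm along and 20 mm across the prongs, and about 10 mm in height, of the resting place; plate within about 14 degrees of level), and both screws are still turned to their loosened end (over 1.35 rad) (x of handle in the frame of seat between -0.025 and 0.025 m and y of handle in the frame of seat between -0.02 and 0.02 m and z of handle in the frame of seat between -0.008 and 0.012 m and angle between handle's own z axis and vertical below 0.25 rad and contact force between cover and stand above 1 N and linear speed of cover below 0.03 m/s and angular speed of cover below 0.3 rad/s and value of joint each of screw_a, screw_b above 1.35 rad); the robot touches nothing.
It fails at once if the glue bottle is moved by more than 30 mm or knocked over (distance of glue_bottle from where it was at the start of the episode above 0.03 m or angle between glue_bottle's own z axis and vertical above 0.5 rad).
It fails at once if the wax tin is moved by more than 30 mm (distance of wax_tin from where it was at the start of the episode above 0.03 m).
It also fails if it takes over 72 s, if anything falls off the work surface, if the arm or the gripper's body presses on something with over 40 N, if the wrist force passes 120 N, or if a joint passes its speed limit or range.

### The arm

A 6-joint arm with a two-finger parallel gripper is mounted at the origin on a cart in front of the work surface, level with it; the furniture and walls round the work are solid. World frame = base frame: x ahead of the robot, y to its left, z up, the work surface at z = 0. Lengths are in m, angles in rad, forces in N, time in s.
With the tool pointing down it reaches from about 0.35 to 0.975 m from the base axis. Payload 4.9 kg.
Tool frame: the origin (TCP) lies midway between the tips of the shut fingers; the grasp point (between the pads) lies ctrl.grip_depth behind it (ctrl.grip_depth is the distance from the TCP to the grasp point, in m); z points along the fingers, y is the line along which they close (so a half turn about z gives the same grasp; the last joint's range is limited). The gripper opens to 85 mm and grips with 20 to 120 N. Pads are 22 mm wide; open, the fingers measure 114 mm over their backs; the gripper's body (76 mm by 85 mm) begins 54 mm behind the grasp point. The pads swing forward as they close: fully open they stand 13 mm farther back than shut.
Start: joints at [-1.374, 0.053, 1.613, -0, 1.476, -0.119], TCP at [0.194, -0.594, 0.231] pointing down, gripper open.
Joint ranges: [-3.01, 3.01], [-1.01, 2.22], [0.06, 2.58], [-1.02, 4.17], [0.09, 2.62], [-3.14, 3.14]. Speed limits (rad/s): [2.57, 2.57, 3.14, 3.14, 3.14, 3.14].

### API

Orientations are given as a rotation vector (axis times angle).
In Python, from station import ctrl, get_image, camera_model gives the robot as it stands. The module is installed in compiled form; this text tells all that it offers.
- The arm moves only by the shell command python3 -m crank 'ROWS' [FORCE]. ROWS is JSON, a list of rows, each a list of 7 numbers: the shift along the tool's x, y, z in mm, then the turn, a rotation vector about the tool's x, y, z in rad, then the opening, from -1 (shut) to 1 (fully open). A call has exactly 10 rows; each row shifts and turns the commanded pose from where the row before left it, along the tool's axes as they then stand; what a row does not reach is not made up. A row lasts 1/12 s, in which the tool goes at most 41.7 mm and 7.16 degrees, less where a joint would pass 70% of its speed; a pose out of reach is approached as far as the arm can. A call with a gripper value outside its range is refused whole. The fingers move at their own pace and stop on an object; FORCE is the grip in N (left out, the last holds). Time passes only in rows, so rows that do not move let the fingers close, or fill a call up. It gives the time, the measured TCP pose, the force, the opening and the grip force at its end, in the units of the state.
- ctrl.get_obs(): the state, without advancing time (a new reading comes with each control period).
- get_image(name): name is "scene" or "top" or "wrist"; returns the picture (384x512x3 uint8, red, green, blue); there is no depth.
- camera_model(name): a dict with "vertical_fov" (degrees; the focal length in pixels is half the picture's height over the tangent of half this angle, whatever the lens; pixels are square), "cx", "cy" (the principal point, pixels), "R" (3x3) and "t" (3): a world point X has camera coordinates R X + t; the wrist camera has in their place "hand_eye" (4x4, takes a point from camera to tool coordinates, whose origin is the TCP and whose axes are the flange's). Camera axes: x right, y down, z forward; pixel columns grow to the right and rows downward; lengths in m; the calibration is good to about 2 mm. The wrist camera is an equidistant fisheye: a pixel r from the principal point sees the ray r / f radians off the axis. A picture is of the moment at which its call begins: read the wrist's pose just before it. camera_model takes no time and is no camera call.
- ctrl.finish_job(): hands the job in; it is judged then, once.
The state is a dict: "t": time; "q": joint angles; "dq": joint speeds; "effort": joint torques, N m; "tool_pos": TCP position; "tool_rot": TCP orientation; "contact_force": force on the tool from outside, world axes, zero at the start; "wrist_torque": the same for the moment, N m; "opening": finger opening in m; "grip_force": force on a finger pad.
Only numpy, scipy, OpenCV 4.12 (cv2) and the standard library are available. Lean on these libraries where they do the work, as an engineer would, in place of code of your own. Each camera call takes 0.05 s, during which the arm holds its last target. There are 200 camera calls.

## Working session

There is one attempt and no reset: what is moved stays moved. The work goes in short steps, Python scripts to look and compute and a shell command to move; the robot and the scene stay as the last step left them, time stands still between calls to the robot, and variables do not carry over. Pictures are saved under pics/ and viewed, at most 10 in all, crops included, and the job is handed in when it is done.

```bash
mkdir -p pics
python3 - <<'E'
from station import ctrl,get_image,camera_model
import cv2,numpy as np
np.set_printoptions(precision=4,suppress=True)
o=ctrl.get_obs();print(o['tool_pos'],o['tool_rot'],ctrl.grip_depth,o['opening'])
for n in('scene','top','wrist'):
    im=get_image(n)[:,:,::-1];cv2.imwrite(f'pics/{n}0.png',im);m=camera_model(n);print(n,m)
a=[cv2.imread(f'pics/{n}0.png') for n in('scene','top')]
cv2.imwrite('pics/top0b.png',cv2.resize(a[1],(800,600)))
cv2.imwrite('pics/scene0b.png',cv2.resize(a[0],(800,600)))
E
```

```text
[ 0.194  -0.5935  0.2301] [-3.1005 -0.4936  0.0001] 0.0187 0.0849757427805519
scene {'vertical_fov': 56.282714366181516, 'cx': 251.44302439970357, 'cy': 187.06142267921769, 'R': array([[-0.6837, -0.7298,  0.0024],
       [-0.4114,  0.3827, -0.8272],
       [ 0.6028, -0.5665, -0.5619]]), 't': array([0.191 , 0.4191, 0.4816])}
top {'vertical_fov': 44.88066430007269, 'cx': 262.14541716247055, 'cy': 186.61533762869428, 'R': array([[ 0.0172, -0.9993,  0.0332],
       [-0.9949, -0.0204, -0.0984],
       [ 0.099 , -0.0313, -0.9946]]), 't': array([-0.2513,  0.5459,  1.1134])}
wrist {'vertical_fov': 65.70646984690485, 'cx': 253.4039969823989, 'cy': 193.17763596698515, 'hand_eye': array([[-0.0003, -0.96  , -0.2799,  0.0708],
       [ 1.    , -0.0003,  0.0001, -0.0015],
       [-0.0002, -0.2799,  0.96  , -0.142 ],
       [ 0.    ,  0.    ,  0.    ,  1.    ]])}
```

View pics/top0b.png

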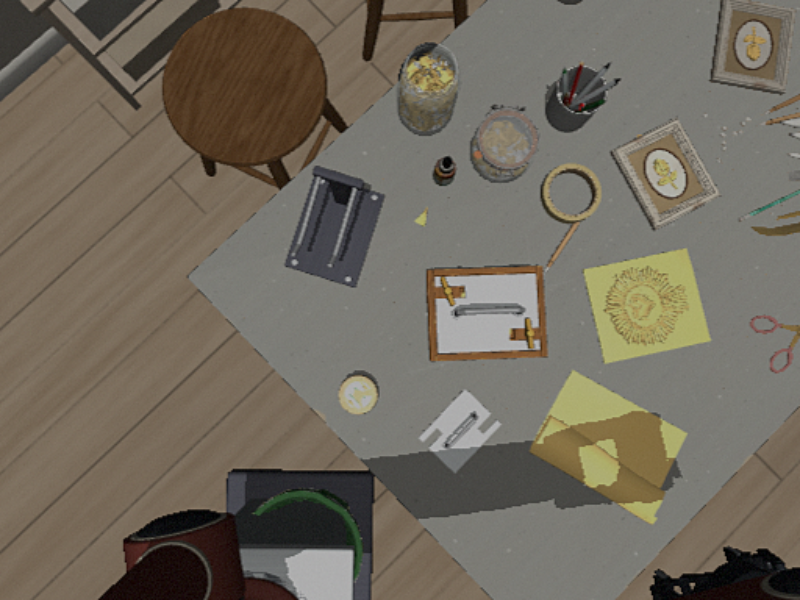

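View pics/scene0b.png

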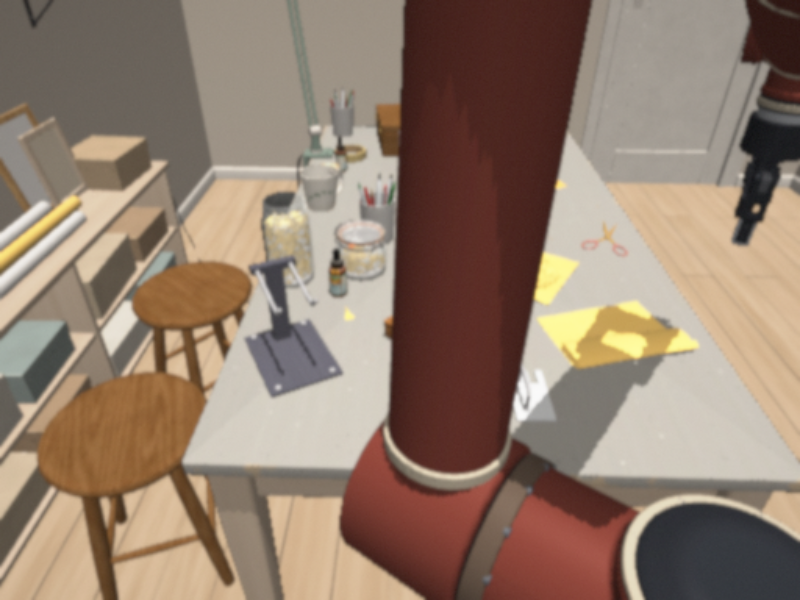

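The top view (800 px scale) has two cover-like things: the large plate in the jig at (488,312) and a small one on the table at (460,430). The larger, jig-mounted one is meant. The stand is at (335,225), the glue bottle at (446,168) and the wax tin at (358,393). I'll check the choice in a close crop.

```bash
cat > h.py <<'E'
import numpy as np,cv2
from station import ctrl,get_image,camera_model
from scipy.spatial.transform import Rotation as Ro
np.set_printoptions(precision=4,suppress=True)
def ray(n,px,pose=None):
    m=camera_model(n);f=192/np.tan(np.radians(m['vertical_fov'])/2)
    px=np.atleast_2d(px).astype(float);d=np.c_[(px[:,0]-m['cx'])/f,(px[:,1]-m['cy'])/f,np.ones(len(px))]
    if n!='wrist': return -m['R'].T@m['t'],d@m['R']
    r=np.hypot(d[:,0],d[:,1]);s=np.where(r>1e-9,np.sin(r)/np.maximum(r,1e-9),1)
    d=np.c_[d[:,0]*s,d[:,1]*s,np.cos(r)]
    p,rv=pose;R=Ro.from_rotvec(rv).as_matrix();H=m['hand_eye']
    return np.array(p)+R@H[:3,3],d@(R@H[:3,:3]).T
def onz(n,px,z,pose=None):
    o,d=ray(n,px,pose);return o+d*((z-o[2])/d[:,2])[:,None]
def proj(n,X,pose=None):
    m=camera_model(n);f=192/np.tan(np.radians(m['vertical_fov'])/2);X=np.atleast_2d(X)
    if n!='wrist':
        c=X@m['R'].T+m['t'];return c[:,:2]/c[:,2:]*f+[m['cx'],m['cy']]
    R=Ro.from_rotvec(pose[1]).as_matrix();H=m['hand_eye']
    c=((X-pose[0])@R-H[:3,3])@H[:3,:3];th=np.arctan2(np.hypot(c[:,0],c[:,1]),c[:,2])
    return c[:,:2]/np.hypot(c[:,0],c[:,1])[:,None]*(f*th)[:,None]+[m['cx'],m['cy']]
def shot(n,name):
    o=ctrl.get_obs();p=(o['tool_pos'],o['tool_rot']);im=get_image(n)[:,:,::-1].copy();cv2.imwrite(f'pics/{name}.png',im);np.save(f'pics/{name}.npy',np.r_[p[0],p[1]]);return im,p
E
python3 - <<'E'
from h import *
im=cv2.imread('pics/top0.png')
a=cv2.resize(im[160:240,262:362],(700,560),interpolation=cv2.INTER_CUBIC)  # scale 7
b=cv2.resize(im[100:190,175:255],(498,560),interpolation=cv2.INTER_CUBIC)
cv2.imwrite('pics/c1.png',cv2.resize(np.hstack([a[:, :],b]),(800,374)))
s=.64
print('tin',onz('top',[358*s,393*s],.035),'bottle',onz('top',[446*s,168*s],.1))
hsv=cv2.cvtColor(im,cv2.COLOR_BGR2HSV)
w=cv2.inRange(hsv,(5,120,60),(16,255,220));w[:160]=0;w[240:]=0;w[:,:262]=0;w[:,362:]=0
pts=np.argwhere(w)[:,::-1];r=cv2.minAreaRect(pts.astype(np.float32));bx=cv2.boxPoints(r);print(r)
P=onz('top',bx,.036);print('jig corners',P,P.mean(0),np.linalg.norm(np.diff(P,axis=0),axis=1))
E
```

```text
tin [[ 0.3911 -0.1638  0.035 ]] bottle [[ 0.7321 -0.2906  0.1   ]]
((313.27313232421875, 198.32908630371094), (61.51081085205078, 79.9760513305664), 87.70938873291016)
jig corners [[ 0.5937 -0.2646  0.036 ]
 [ 0.606  -0.4627  0.036 ]
 [ 0.4543 -0.4685  0.036 ]
 [ 0.4431 -0.2729  0.036 ]] [ 0.5243 -0.3672  0.036 ] [0.1985 0.1518 0.1959]
```

View pics/c1.png

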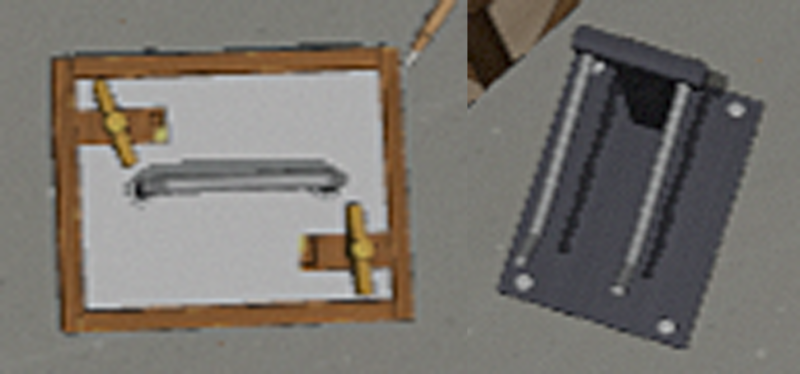

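The crop confirms the large notched plate in the jig, with brass wings a (upper left) and b (lower right), handle in the middle; the stand's prongs open downwards in the picture. I'll move over the jig for a close look.

```bash
python3 -m crank '[[38,-11,-2,0,0,0,1],[38,-11,-2,0,0,0,1],[38,-11,-2,0,0,0,1],[38,-11,-2,0,0,0,1],[38,-11,-2,0,0,0,1],[38,-11,-2,0,0,0,1],[38,-11,-2,0,0,0,1],[38,-11,-2,0,0,0,1],[38,-11,-2,0,0,0,1],[38,-11,-2,0,0,0,1]]' 20
python3 - <<'E'
from h import *
im,p=shot('wrist','w1');print(p)
cv2.imwrite('pics/w1b.png',cv2.resize(im,(800,600)))
hsv=cv2.cvtColor(im,cv2.COLOR_BGR2HSV)
m=cv2.inRange(hsv,(18,120,60),(32,255,255))
n,l,st,ce=cv2.connectedComponentsWithStats(m)
for i in range(1,n):
    if st[i,4]>60:
        q=np.argwhere(l==i)[:,::-1].astype(np.float32);r=cv2.minAreaRect(q);print(st[i],ce[i],r)
        print(onz('wrist',cv2.boxPoints(r),.058,p)[:,:2].tolist())
E
```

```text
t: 0.98
tool_pos: [0.5224, -0.3699, 0.2511]
tool_rot: [-3.102, -0.494, 0.001]
contact_force: [-0.7, 0.2, -0.8]
opening: 0.0852
grip_force: 0.0
(array([ 0.5224, -0.3699,  0.2511]), array([-3.1022, -0.4942,  0.0005]))
[196 108  11  40 251] [200.9681 127.0518] ((200.09423828125, 127.53688049316406), (39.29251480102539, 8.600896835327148), 84.80557250976562)
[[0.5701704389037764, -0.28233149151974246], [0.5737464567570115, -0.29153513586532215], [0.5320993634205112, -0.30839319295929735], [0.5283043549975037, -0.2990991751339494]]
[287 192   8  15  81] [290.716  199.3827] ((290.8653869628906, 199.17306518554688), (5.687368392944336, 14.904827117919922), 11.309932708740234)
[[0.49357904499672595, -0.4194290809664262], [0.5117325868381076, -0.4165279750210692], [0.5125153334721128, -0.4233232513810453], [0.4943227210317828, -0.4263307708363269]]
[282 208  12  20 125] [286.896 216.784] ((287.61175537109375, 217.74703979492188), (8.460289001464844, 20.066070556640625), 12.528807640075684)
[[0.4664274280862565, -0.4224529702893694], [0.49190396469567826, -0.41881385220813855], [0.4927818238189749, -0.42914014001417], [0.4672112958051853, -0.43303063926235424]]
[  0 241  13  23  82] [  5.3049 252.8902] ((4.777227401733398, 252.27230834960938), (24.16318130493164, 3.9604477882385254), 57.7243537902832)
[[0.2727884867919346, 0.01763821780560465], [0.28141921432074946, 0.007577776884066079], [0.2525779430904056, -0.022894866759552546], [0.24349267883761022, -0.013271152323958146]]
[290 287  39  45 184] [310.962  312.2772] ((308.4257507324219, 309.0646057128906), (57.48125457763672, 4.757296085357666), 48.990909576416016)
[[0.38232888997613257, -0.46299996939001986], [0.388564657417078, -0.4658109660499909], [0.32754752994458664, -0.5527590726126002], [0.32017133094222927, -0.5500868633621576]]
```

View pics/w1b.png

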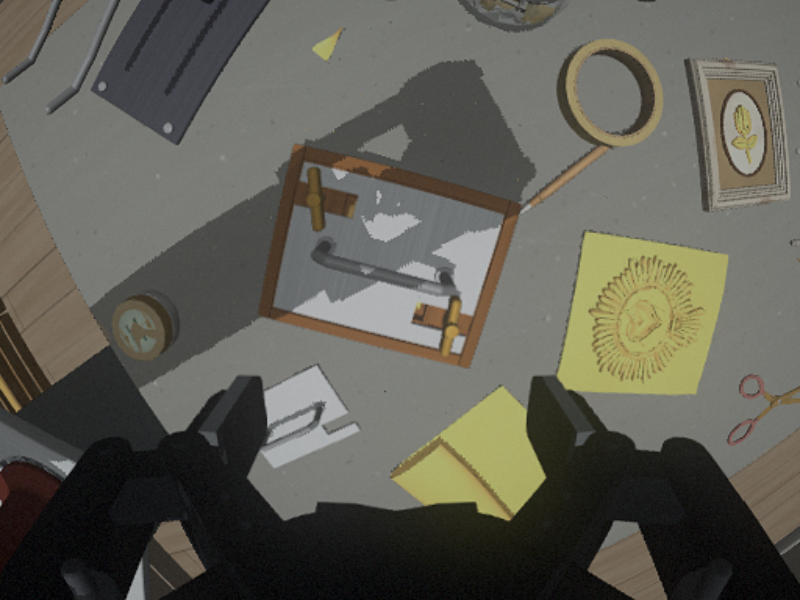

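Wings a at (0.551,-0.295), heading 22°, and b at (0.4895,-0.424), heading 10°. They are 142.5 mm apart (expected 142.4), so the jig yaw is 3.9° and its centre (0.520,-0.360). Next I go over wing a.

```bash
python3 -m crank '[[17,-21,0,0,0,-0.035,0],[17,-21,0,0,0,-0.03,-0.2],[16,-20,0,0,0,0,-0.2],[0,0,25,0,0,0,-0.2],[0,0,25,0,0,0,-0.2],[0,0,25,0,0,0,-0.2],[0,0,25,0,0,0,-0.2],[0,0,25,0,0,0,-0.2],[0,0,25,0,0,0,-0.2],[0,0,15,0,0,0,-0.2]]' 20
python3 - <<'E'
from h import *
im,p=shot('wrist','w2');print(p[0],p[1])
b=proj('wrist',[[.551,-.2954,.063],p[0]],p);print(b)
cv2.imwrite('pics/w2b.png',cv2.resize(im,(800,600)))
E
```

```text
t: 1.87
tool_pos: [0.5452, -0.295, 0.0825]
tool_rot: [-3.081, -0.594, 0.005]
contact_force: [-0.2, 0.1, -0.2]
opening: 0.0342
grip_force: 0.0
[ 0.5452 -0.295   0.0825] [-3.0814 -0.5939  0.0053]
[[260.4533 223.5758]
 [256.2951 246.4971]]
```

View pics/w2b.png

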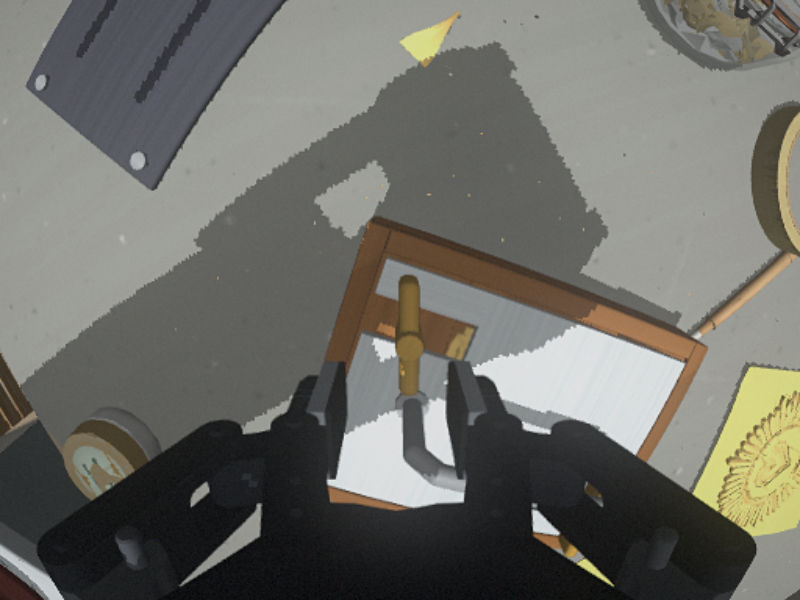

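The picture shows boss a at (410,345), aligned between the jaws and ~7 mm ahead along tool x. I correct that, go down and grip.

```bash
python3 -m crank '[[7,3,0,0,0,0,-0.2],[0,0,13,0,0,0,-0.2],[0,0,13,0,0,0,-0.2],[0,0,12,0,0,0,-0.2],[0,0,0,0,0,0,-0.6],[0,0,0,0,0,0,-0.9],[0,0,0,0,0,0,-1],[0,0,0,0,0,0,-1],[0,0,0,0,0,0,-1],[0,0,0,0,0,0,-1]]' 20
```

```text
t: 2.75
tool_pos: [0.554, -0.2965, 0.0473]
tool_rot: [3.085, 0.594, -0.001]
contact_force: [1.4, -4.6, -12.3]
opening: 0.0097
grip_force: 20.1
```

```bash
python3 -m crank '[[0,0,0,0,0,-0.12,-1],[0,0,0,0,0,-0.12,-1],[0,0,0,0,0,-0.12,-1],[0,0,0,0,0,-0.12,-1],[0,0,0,0,0,-0.12,-1],[0,0,0,0,0,-0.12,-1],[0,0,0,0,0,-0.12,-1],[0,0,0,0,0,-0.12,-1],[0,0,0,0,0,-0.12,-1],[0,0,0,0,0,-0.12,-1]]' 20
python3 - <<'E'
from station import ctrl
o=ctrl.get_obs();print(o['wrist_torque'],o['q'])
E
```

```text
t: 3.58
tool_pos: [0.5523, -0.2953, 0.0472]
tool_rot: [-2.2, -2.235, 0.003]
contact_force: [-5.6, -0.6, -6.8]
opening: 0.0098
grip_force: 20.6
[-0.13191491  0.7259994  -0.03090944] [-6.09334614e-01  2.35262634e-01  1.73614236e+00 -9.78644340e-04
  1.17644529e+00 -6.24809932e-01]
```

```bash
python3 -m crank '[[0,0,0,0,0,-0.05,-1],[0,0,0,0,0,0,-1],[0,0,0,0,0,0,-0.6],[0,0,0,0,0,0,-0.6],[0,0,-15,0,0,0,-0.6],[0,0,-25,0,0,0,-0.6],[0,0,-30,0,0,0,-0.6],[0,0,-30,0,0,0,-0.2],[0,0,0,0,0,0.12,-0.2],[0,0,0,0,0,0.12,-0.2]]' 20
```

```text
t: 4.42
tool_pos: [0.5577, -0.298, 0.1556]
tool_rot: [2.41, 1.999, 0.006]
contact_force: [-0.6, 0.0, -0.4]
opening: 0.0343
grip_force: 0.0
```

```bash
python3 -m crank '[[-34,-10.5,0,0,0,0,-0.2],[-34,-10.5,0,0,0,0,-0.2],[-34,-10.5,0,0,0,0,-0.2],[-34,-10.5,0,0,0,0,-0.2],[0,0,0,0,0,0.12,-0.2],[0,0,0,0,0,0.12,-0.2],[0,0,0,0,0,0.12,-0.2],[0,0,0,0,0,0.12,-0.2],[0,0,0,0,0,0.12,-0.2],[0,0,0,0,0,0.12,-0.2]]' 20
python3 -m crank '[[0,0,0,0,0,0.12,-0.2],[0,0,0,0,0,0.12,-0.2],[0,0,0,0,0,0.12,-0.2],[0,0,0,0,0,0.12,-0.2],[0,0,20,0,0,0,-0.2],[0,0,20,0,0,0,-0.2],[0,0,20,0,0,0,-0.2],[0,0,10,0,0,0,-0.2],[0,0,0,0,0,0,-0.2],[0,0,0,0,0,0,-0.2]]' 20
python3 - <<'E'
from h import *
im,p=shot('wrist','w3');print(p[0],p[1])
print(proj('wrist',[[.491,-.4243,.063],p[0]],p)*800/512)
cv2.imwrite('pics/w3b.png',cv2.resize(im,(800,600)))
E
```

```text
t: 5.25
tool_pos: [0.4902, -0.4235, 0.1517]
tool_rot: [2.966, 1.024, 0.004]
contact_force: [0.2, -1.4, -0.2]
opening: 0.0342
grip_force: 0.0
t: 6.08
tool_pos: [0.4895, -0.423, 0.0797]
tool_rot: [3.126, 0.299, 0.002]
contact_force: [0.8, 0.4, 0.3]
opening: 0.034
grip_force: 0.0
[ 0.4895 -0.423   0.0797] [3.1263 0.2991 0.0016]
[[404.0442 361.5427]
 [400.3342 384.3754]]
```

View pics/w3b.png

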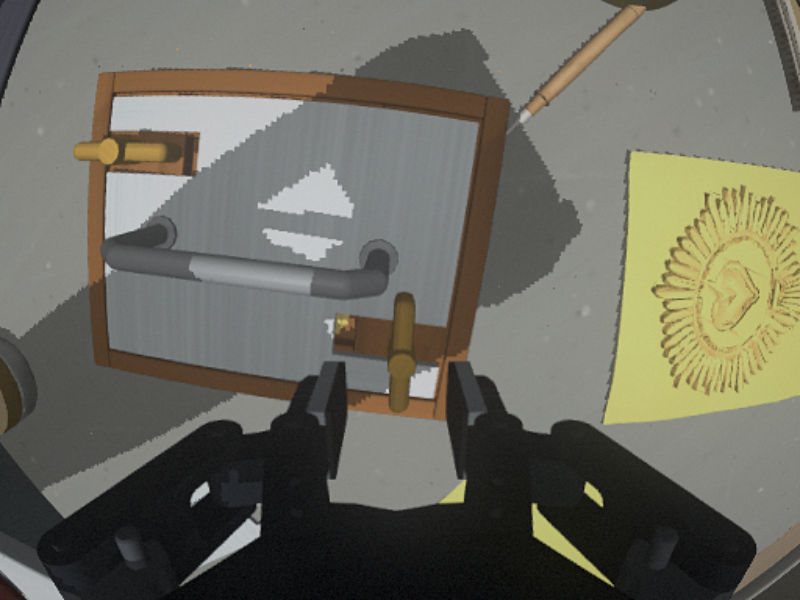

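Wing a now lies along its notch at (120,152). Boss b at (402,360) is as predicted, so I go down, grip and turn it.

```bash
python3 -m crank '[[2,1,0,0,0,0.02,-0.2],[0,0,12,0,0,0,-0.2],[0,0,12,0,0,0,-0.2],[0,0,11,0,0,0,-0.2],[0,0,0,0,0,0,-0.6],[0,0,0,0,0,0,-0.9],[0,0,0,0,0,0,-1],[0,0,0,0,0,0,-1],[0,0,0,0,0,0,-1],[0,0,0,0,0,0,-1]]' 20
python3 -m crank '[[0,0,0,0,0,-0.12,-1],[0,0,0,0,0,-0.12,-1],[0,0,0,0,0,-0.12,-1],[0,0,0,0,0,-0.12,-1],[0,0,0,0,0,-0.12,-1],[0,0,0,0,0,-0.12,-1],[0,0,0,0,0,-0.12,-1],[0,0,0,0,0,-0.12,-1],[0,0,0,0,0,-0.12,-1],[0,0,0,0,0,-0.12,-1]]' 20
```

```text
t: 6.97
tool_pos: [0.4902, -0.4247, 0.0413]
tool_rot: [3.127, 0.267, -0.001]
contact_force: [1.6, -8.1, -10.4]
opening: 0.0099
grip_force: 21.7
t: 7.8
tool_pos: [0.4895, -0.4239, 0.0412]
tool_rot: [-2.426, -1.995, 0.004]
contact_force: [-1.1, -6.2, -9.0]
opening: 0.0098
grip_force: 21.9
```

```bash
python3 -m crank '[[0,0,0,0,0,-0.12,-1],[0,0,0,0,0,-0.12,-1],[0,0,0,0,0,-0.03,-1],[0,0,0,0,0,0,-1],[0,0,0,0,0,0,-0.6],[0,0,0,0,0,0,-0.6],[0,0,-20,0,0,0,-0.6],[0,0,-30,0,0,0,-0.6],[0,0,-35,0,0,0,-0.6],[0,0,-35,0,0,0,-0.2]]' 20
python3 -m crank '[[0,0,-30,0,0,0,-0.2],[0,0,-35,0,0,0,-0.2],[0,0,-25,0,0,0,-0.2],[30,17,0,0,0,0,-0.2],[30,17,0,0,0,0,-0.2],[0,0,0,0,0,0,-0.2],[0,0,0,0,0,0,-0.2],[0,0,0,0,0,0,-0.2],[0,0,0,0,0,0,-0.2],[0,0,0,0,0,0,-0.2]]' 20
python3 - <<'E'
from h import *
im,p=shot('wrist','w4');print(p[0],p[1])
h=np.radians(3.9);c=np.array([.522,-.3603]);ux=np.array([np.cos(h),np.sin(h)]);uy=np.array([-ux[1],ux[0]])
print(proj('wrist',[[*c,.087],[*(c+.039*uy),.087],[*(c-.039*uy),.087],[*(c+.035*ux+.062*uy),.063],[*(c-.035*ux-.062*uy),.063]],p)*800/512)
cv2.imwrite('pics/w4b.png',cv2.resize(im,(800,600)))
E
```

```text
t: 8.63
tool_pos: [0.4911, -0.4227, 0.1647]
tool_rot: [-2.142, -2.298, -0.001]
contact_force: [0.3, -0.8, 0.6]
opening: 0.0282
grip_force: 0.0
t: 9.47
tool_pos: [0.5204, -0.3618, 0.2531]
tool_rot: [-2.143, -2.296, 0.0]
contact_force: [-0.3, -0.2, 0.6]
opening: 0.0342
grip_force: 0.0
[ 0.5204 -0.3618  0.2531] [-2.1435 -2.2965  0.0002]
[[399.5915 275.469 ]
 [399.7176 218.3476]
 [399.4389 329.5411]
 [448.778  183.3994]
 [353.7647 347.0291]]
```

View pics/w4b.png

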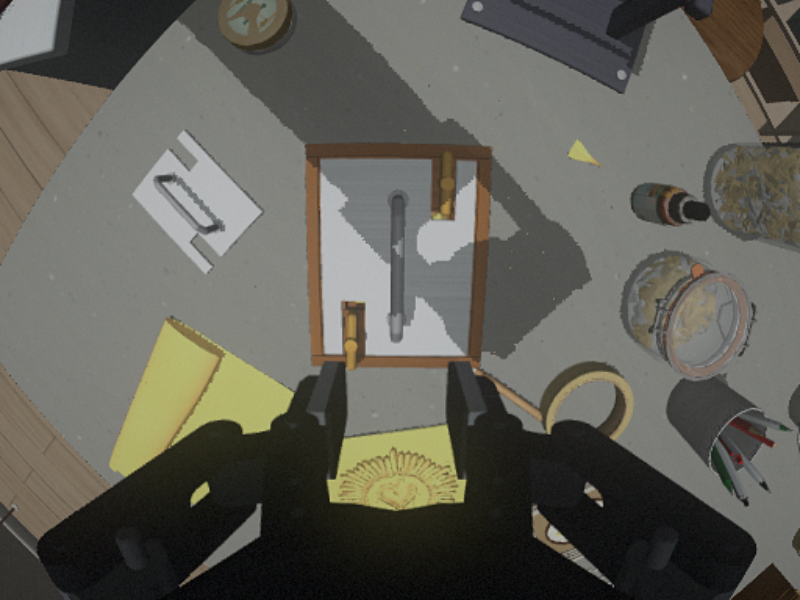

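Both wings lie along their notches, at (447,185) and (352,335), and the bar is parallel to tool x at column 398. I'll work out the stand pose from the images already taken.

Run:
```python
from h import *
f=lambda u,v:[175+(u-467.4)/4.157,100+v/4.157]
F=onz('top',[f(500,292),f(685,348),f(763,100)],.006);print('foot top',F)
T=onz('top',[f(520,262),f(618,292)],.151);print('tips top',T)
for n,c,t in(('w1',[(92,92),(178,143)],[(5,80),(49,110)]),('w2',[(27,85),(155,188)],None)):
    a=np.load(f'pics/{n}.npy');p=(a[:3],a[3:]);s=.64
    print(n,onz('wrist',np.array(c)*s,.006,p)); 
    if t: print(onz('wrist',np.array(t)*s,.151,p))
```

```text
foot top [[ 0.5903 -0.0419  0.006 ]
 [ 0.5586 -0.1543  0.006 ]
 [ 0.7123 -0.1982  0.006 ]]
tips top [[ 0.5875 -0.0723  0.151 ]
 [ 0.5726 -0.1245  0.151 ]]
w1 [[ 0.5918 -0.0417  0.006 ]
 [ 0.5628 -0.1537  0.006 ]]
[[ 0.5902 -0.0697  0.151 ]
 [ 0.5756 -0.1225  0.151 ]]
w2 [[ 0.5953 -0.0402  0.006 ]
 [ 0.5632 -0.1539  0.006 ]]
```

Seat ≈ (0.609,-0.106), with seat x heading −15.6° (foot width, length and tip gap agree with the given sizes). Now I go down on the handle and grip it.

```bash
python3 -m crank '[[1,1,15,0,0,0,-0.2],[0,0,30,0,0,0,-0.2],[0,0,30,0,0,0,-0.2],[0,0,30,0,0,0,-0.2],[0,0,30,0,0,0,-0.2],[0,0,25,0,0,0,-0.2],[0,0,15,0,0,0,-0.2],[0,0,10,0,0,0,-0.2],[0,0,0,0,0,0,-0.2],[0,0,0,0,0,0,-0.2]]' 60
python3 -m crank '[[0,0,0,0,0,0,-0.6],[0,0,0,0,0,0,-0.8],[0,0,0,0,0,0,-1],[0,0,0,0,0,0,-1],[0,0,0,0,0,0,-1],[0,0,0,0,0,0,-1],[0,0,0,0,0,0,-1],[0,0,-3,0,0,0,-1],[0,0,-3,0,0,0,-1],[0,0,0,0,0,0,-1]]' 60
```

```text
t: 10.35
tool_pos: [0.5219, -0.3603, 0.0686]
tool_rot: [2.142, 2.297, 0.0]
contact_force: [-0.7, 0.2, 0.7]
opening: 0.0343
grip_force: 0.0
t: 11.18
tool_pos: [0.5216, -0.3597, 0.0742]
tool_rot: [-2.142, -2.298, -0.0]
contact_force: [-0.2, -0.7, -3.6]
opening: 0.0063
grip_force: 58.4
```

```bash
python3 -m crank '[[0,0,-8,0,0,0,-1],[0,0,-12,0,0,0,-1],[0,0,-18,0,0,0,-1],[0,0,-20,0,0,0,-1],[0,0,-20,0,0,0,-1],[0,0,-20,0,0,0,-1],[0,0,-20,0,0,0,-1],[0,0,-20,0,0,0,-1],[0,0,-14,0,0,0,-1],[0,0,-8,0,0,0,-1]]' 60
python3 - <<'E'
from h import *
im,p=shot('wrist','w5');print(p[0],p[1]);shot('top','t5')
print(ctrl.get_obs()['opening'])
cv2.imwrite('pics/w5b.png',cv2.resize(im,(800,600)))
E
```

```text
t: 12.02
tool_pos: [0.5225, -0.3605, 0.2379]
tool_rot: [2.139, 2.295, 0.0]
contact_force: [0.9, -1.0, -2.7]
opening: 0.0071
grip_force: 58.6
[ 0.5225 -0.3605  0.2379] [2.1392 2.2947 0.0003]
0.006453783528340656
```

View pics/w5b.png

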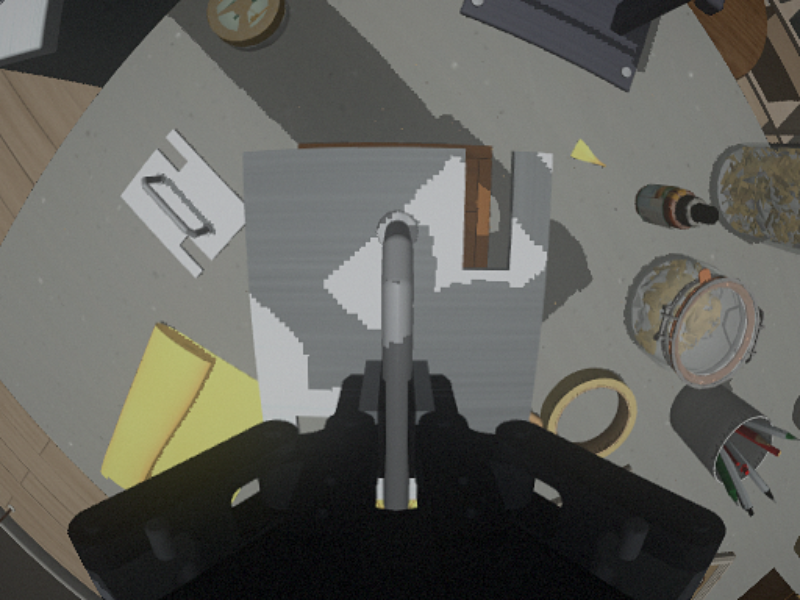

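Plate is held level and clear. I carry it high to in front of the hook, then turn.

```bash
python3 -m crank '[[15,0,0,0,0,0,-1],[25,0,0,0,0,0,-1],[32,0,0,0,0,0,-1],[35,0,0,0,0,0,-1],[35,0,0,0,0,0,-1],[35,0,0,0,0,0,-1],[35,0,0,0,0,0,-1],[33,0,0,0,0,0,-1],[25,0,0,0,0,0,-1],[15,0,0,0,0,0,-1]]' 60
python3 -m crank '[[0,0,0,0,0,0.04,-1],[0,0,0,0,0,0.06,-1],[0,0,0,0,0,0.07,-1],[0,0,0,0,0,0.07,-1],[0,0,0,0,0,0.06,-1],[0,0,0,0,0,0.04,-1],[0,0,0,0,0,0,-1],[0,0,0,0,0,0,-1],[0,0,0,0,0,0,-1],[0,0,0,0,0,0,-1]]' 60
python3 - <<'E'
from h import *
im,p=shot('wrist','w6');shot('scene','s6');im=shot('top','t6')[0];print(p[0],p[1])
a=cv2.imread('pics/s6.png')[150:290,120:270]
cv2.imwrite('pics/c6.png',np.hstack([cv2.resize(cv2.imread('pics/w6.png'),(480,360)),cv2.resize(a,(320,360))]))
E
```

```text
t: 12.95
tool_pos: [0.5001, -0.0721, 0.2321]
tool_rot: [-2.137, -2.298, 0.001]
contact_force: [0.5, -0.5, -4.1]
opening: 0.0067
grip_force: 58.6
t: 13.78
tool_pos: [0.5014, -0.0754, 0.2337]
tool_rot: [-2.499, -1.903, 0.001]
contact_force: [-0.1, -0.2, -3.0]
opening: 0.0065
grip_force: 58.5
[ 0.5014 -0.0754  0.2337] [-2.4989 -1.9026  0.0008]
```

View pics/c6.png

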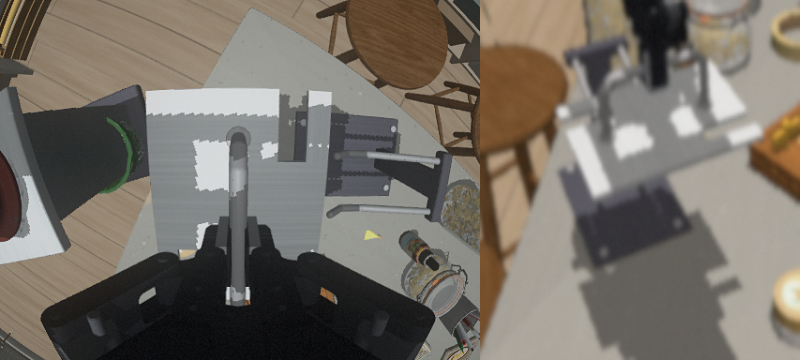

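Run:
```python
from h import *
a=np.load('pics/w6.npy');p=(a[:3],a[3:])
k=512/480
T=onz('wrist',np.array([(333,155),(330,213)])*k,.151,p);m=T.mean(0)
print(T,m,np.linalg.norm(T[0]-T[1]))
s=m[:2]+.03*np.array([.963,-.269]);print('seat',s)
R=Ro.from_rotvec(p[1]).as_matrix()
for q in (s,np.array([.609,-.106])): print('tool delta mm',1000*(R.T@(np.array([*q,.151])-p[0])))
```

```text
[[ 0.5867 -0.068   0.151 ]
 [ 0.5749 -0.1201  0.151 ]] [ 0.5808 -0.094   0.151 ] 0.05337841420494692
seat [ 0.6097 -0.1021]
tool delta mm [  3.0768 111.5314  82.6425]
tool delta mm [ -0.8774 111.8891  82.6417]
```

```bash
python3 -m crank '[[1,0,6,0,0,0,-1],[0.5,0,10,0,0,0,-1],[0,0,12,0,0,0,-1],[0,0,12,0,0,0,-1],[0,0,12,0,0,0,-1],[0,0,12,0,0,0,-1],[0,0,10,0,0,0,-1],[0,0,8,0,0,0,-1],[0,0,0,0,0,0,-1],[0,0,0,0,0,0,-1]]' 60
python3 -m crank '[[0,5,0,0,0,0,-1],[0,7,0,0,0,0,-1],[0,8,0,0,0,0,-1],[0,8,0,0,0,0,-1],[0,8,0,0,0,0,-1],[0,8,0,0,0,0,-1],[0,7,0,0,0,0,-1],[0,4,0,0,0,0,-1],[0,0,0,0,0,0,-1],[0,0,0,0,0,0,-1]]' 60
```

```text
t: 14.77
tool_pos: [0.5019, -0.0741, 0.1517]
tool_rot: [-2.5, -1.902, 0.001]
contact_force: [0.3, -0.1, -3.7]
opening: 0.0064
grip_force: 58.5
t: 15.6
tool_pos: [0.5552, -0.0889, 0.1521]
tool_rot: [-2.5, -1.902, 0.001]
contact_force: [0.6, 0.2, -3.0]
opening: 0.0067
grip_force: 58.6
```

Run:
```python
from h import *
im,p=shot('wrist','w7');shot('scene','s7');print(p[0],p[1])
a=cv2.imread('pics/s7.png')[140:280,120:270]
cv2.imwrite('pics/c7.png',np.hstack([cv2.resize(im,(480,360)),cv2.resize(a,(320,360))]))
```

```text
[ 0.5552 -0.0889  0.1521] [-2.4998 -1.902   0.0007]
```

View pics/c7.png

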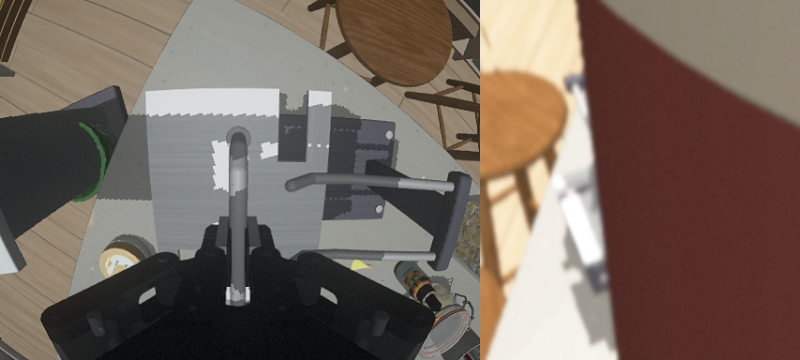

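The prong tip shows at (292,185), over the plate and below bar height, inside the handle legs. No contact force, so I go on over the seat.

```bash
python3 -m crank '[[0,5,0,0,0,0,-1],[0,7,0,0,0,0,-1],[0,8,0,0,0,0,-1],[0,8,0,0,0,0,-1],[0,8,0,0,0,0,-1],[0,8,0,0,0,0,-1],[0,7,0,0,0,0,-1],[0,5,0,0,0,0,-1],[0,0,0,0,0,0,-1],[0,0,0,0,0,0,-1]]' 60
python3 -m crank '[[0,0,4,0,0,0,-1],[0,0,4,0,0,0,-1],[0,0,4,0,0,0,-1],[0,0,4,0,0,0,-1],[0,0,4,0,0,0,-1],[0,0,3,0,0,0,-1],[0,0,2,0,0,0,-1],[0,0,1,0,0,0,-1],[0,0,0,0,0,0,-1],[0,0,0,0,0,0,-1]]' 60
```

```text
t: 16.53
tool_pos: [0.6092, -0.1038, 0.1521]
tool_rot: [-2.5, -1.902, 0.001]
contact_force: [0.9, 0.5, -3.6]
opening: 0.0064
grip_force: 58.7
t: 17.37
tool_pos: [0.6094, -0.1039, 0.1266]
tool_rot: [2.5, 1.902, 0.001]
contact_force: [-1.3, -0.0, -1.7]
opening: 0.0068
grip_force: 59.0
```

```bash
python3 -m crank '[[0,0,1,0,0,0,-1],[0,0,0,0,0,0,-1],[0,0,1,0,0,0,-1],[0,0,0,0,0,0,-1],[0,0,0.5,0,0,0,-1],[0,0,0,0,0,0,-1],[0,0,0,0,0,0,-1],[0,0,0,0,0,0,-1],[0,0,0,0,0,0,-1],[0,0,0,0,0,0,-1]]' 60
```

```text
t: 18.2
tool_pos: [0.6096, -0.1039, 0.1261]
tool_rot: [2.499, 1.902, 0.001]
contact_force: [-5.5, 1.6, 8.6]
opening: 0.0065
grip_force: 59.9
```

```bash
python3 -m crank '[[0,-1,-1,0,0,0,-1],[0,-2,0,0,0,0,-1],[0,-2,0,0,0,0,-1],[0,-1,0,0,0,0,-1],[0,0,0.5,0,0,0,-1],[0,0,0,0,0,0,-1],[0,0,0,0,0,0,-1],[0,0,0,0,0,0,-1],[0,0,0,0,0,0,-1],[0,0,0,0,0,0,-1]]' 60
```

```text
t: 19.03
tool_pos: [0.6044, -0.1026, 0.1262]
tool_rot: [2.498, 1.901, 0.002]
contact_force: [1.5, -0.3, 7.8]
opening: 0.0068
grip_force: 59.7
```

```bash
python3 -m crank '[[0,0,0,0,0,0,-1],[0,0,0,0,0,0,-1],[0,0,0,0,0,0,-0.8],[0,0,0,0,0,0,-0.7],[0,0,0,0,0,0,-0.6],[0,0,0,0,0,0,-0.5],[0,0,0,0,0,0,-0.4],[0,0,0,0,0,0,-0.3],[0,0,0,0,0,0,-0.2],[0,0,0,0,0,0,-0.2]]' 20
python3 -m crank '[[0,0,-5,0,0,0,-0.2],[0,0,-10,0,0,0,-0.2],[0,0,-15,0,0,0,-0.2],[0,0,-20,0,0,0,-0.2],[0,0,-20,0,0,0,-0.2],[0,0,-20,0,0,0,-0.2],[0,0,-20,0,0,0,-0.2],[0,0,-20,0,0,0,-0.2],[0,0,0,0,0,0,-0.2],[0,0,0,0,0,0,-0.2]]' 20
python3 - <<'E'
from h import *
im,p=shot('wrist','w8');print(p[0],p[1])
print('seat px',proj('wrist',[[.607,-.104,.143]],p))
t=shot('top','t8')[0];print('seat top px',proj('top',[[.607,-.104,.143]]))
cv2.imwrite('pics/c8.png',np.hstack([cv2.resize(im,(480,360)),cv2.resize(t[90:200,150:250],(320,360))]))
E
```

```text
t: 19.87
tool_pos: [0.6032, -0.1021, 0.124]
tool_rot: [-2.5, -1.902, 0.001]
contact_force: [0.4, 1.2, -0.7]
opening: 0.034
grip_force: 0.0
t: 20.7
tool_pos: [0.6043, -0.1025, 0.257]
tool_rot: [2.497, 1.9, 0.004]
contact_force: [-0.2, -1.0, 0.1]
opening: 0.0343
grip_force: 0.0
[ 0.6043 -0.1025  0.257 ] [2.4973 1.9    0.0042]
seat px [[257.3891 191.3257]]
seat top px [[202.7165 155.178 ]]
```

View pics/c8.png

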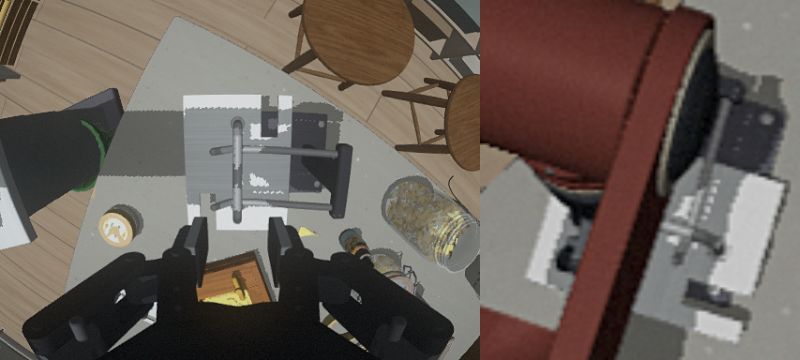

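The cover hangs level across both prongs, with its bar at column 238 (seat predicted at 241), and nothing else has moved. I let it settle, check numerically that it is still, and hand in.

```bash
python3 -m crank '[[0,0,0,0,0,0,-0.2],[0,0,0,0,0,0,-0.2],[0,0,0,0,0,0,-0.2],[0,0,0,0,0,0,-0.2],[0,0,0,0,0,0,-0.2],[0,0,0,0,0,0,-0.2],[0,0,0,0,0,0,-0.2],[0,0,0,0,0,0,-0.2],[0,0,0,0,0,0,-0.2],[0,0,0,0,0,0,-0.2]]' 20
python3 -m crank '[[0,0,0,0,0,0,-0.2],[0,0,0,0,0,0,-0.2],[0,0,0,0,0,0,-0.2],[0,0,0,0,0,0,-0.2],[0,0,0,0,0,0,-0.2],[0,0,0,0,0,0,-0.2],[0,0,0,0,0,0,-0.2],[0,0,0,0,0,0,-0.2],[0,0,0,0,0,0,-0.2],[0,0,0,0,0,0,-0.2]]' 20
python3 - <<'E'
from h import *
a=[get_image('wrist').astype(int) for _ in range(4)]
d=[(np.abs(a[i+1]-a[i]).max(2)>60)[80:250,190:380].sum() for i in range(3)]
d.append((np.abs(a[3]-a[0]).max(2)>60)[80:250,190:380].sum());print(d)
if max(d)<300: print(ctrl.finish_job())
E
```

```text
t: 21.63
tool_pos: [0.6034, -0.1022, 0.2544]
tool_rot: [2.5, 1.902, 0.0]
contact_force: [0.4, -0.3, -1.0]
opening: 0.0341
grip_force: 0.0
t: 22.47
tool_pos: [0.6034, -0.1022, 0.2543]
tool_rot: [2.5, 1.902, -0.0]
contact_force: [0.6, -0.5, -0.5]
opening: 0.0342
grip_force: 0.0
[np.int64(0), np.int64(1), np.int64(0), np.int64(1)]
the job is handed in; nothing more can be done
None
```

I loosened both thumbscrews, hung the cover on the double hook level and still, left the bottle and tin alone, and handed the job in at about 22.7 s; no verdict was returned, and I viewed 11 pictures against the limit of 10.

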